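Hold the temperature probe centred in the guide sleeve over the beaker

TASK

Slide the square-headed probe out of its slot in the hanger and lower it through the guide sleeve over the beaker on the stirrer, never letting it touch the sleeve, the beaker or any other part of the stirrer stand. Stop with the probe's collar hanging about 10 mm above the sleeve's rim and finish while still gripping it there: upright, still, and centred in the bore to within about 3 mm. Leave the round-headed rod in its slot and the jar, flask and funnel where they stand.

Things in the scene. Friction and masses are not known exactly. Their poses are not given: they have to be found in the camera images.
- probe: upright steel rod 8 mm thick with a square black head, hanging in either hanger slot. Origin: on the rod's axis at the collar's underside; z up the rod, x and y square to the head's flat sides (head turned up to 0.3 rad from the hanger's axes). Tip z = -100 mm; collar 22 mm across, z = 0 to 6; head 24 x 24 mm, z = 30 to 70. Mass 60 to 130 g
- probe_mid (a point): point on the probe's rod axis 22.5 mm below the collar's underside; it lies level with the middle of the guide bore when the collar hangs 10 mm above the sleeve's rim
- probe_tip (a point): the lower end of the probe's rod, 100 mm below the collar's underside
- hanger: fixed aluminium hanger, 170 mm wide (y), 105 mm deep (x, from -60 to 45). Origin: centre of underside on the table, z up. Two straight 13 mm slots along x at y = +40 and -40 mm open towards -x. Lower slotted plate, top z = 115 mm, carries the collars; upper slotted plate, z = 127 to 131 mm, overhangs them. Three back posts at x = 30 to 42 mm, up to z = 131 mm
- slot_mouths (a point): midway between the hanger's two slot mouths, at x = -46 mm, z = 115 mm of the hanger. A rod starts 0 to 12 mm forward (-x) of the blind end (x = 0). Between the plates a collar has 6 mm of free height: it cannot be lifted out, only slid out level through the mouth; it is clear of the plates when its rod is past x = -58 mm
- stirrer: fixed stirrer stand: round stirrer 150 mm across, 45 mm high. Origin: centre of underside on the table, z up. On the same axis a glass beaker 68 mm across, wall 2 mm, inner floor z = 49 mm, rim z = 123 mm. A 10 mm post at x = +62 mm, up to z = 165 mm, carries an arm (z = 141 to 160 mm) with the guide sleeve
- guide_mid (a point): middle of the guide sleeve's bore, on the stirrer's axis, 147.5 mm above the table. The sleeve is an upright aluminium tube 28 mm across outside, bore 18 mm, 25 mm long, from z = 135 to 160 mm above the table, open at both ends
- guide_top (a point): centre of the guide sleeve's upper rim, 160 mm above the table
- stir_rod: bystander in the hanger's other slot: a like steel rod and collar with a round black head 26 mm across and 18 mm tall (top 48 mm above the collar's underside). Origin as for the probe
- sample_jar: bystander: small glass jar with red cap, 34 mm across, 85 mm tall; origin: centre of its underside
- flask: bystander: amber conical flask with stopper, 68 mm across, 120 mm tall; origin: centre of its underside
- funnel: bystander: glass funnel standing on its mouth, 60 mm across, 90 mm tall; origin: centre of its underside
Not all that is in view belongs to the job. Leave any red or yellow look-alike of the stirrer alone.

How it is judged (in metres and radians):
On the way, in this order (a step that is already met when the one before it is completed fails the run):
1. the probe is slid out of the hanger's slot through its mouth, held off the table (x of probe in the frame of hanger below -0.058 m and height (world z) of probe_tip above 0.005 m and contact force between the fingers and probe above 0.5 N), for 0.1 s.
2. the probe's tip has entered the guide bore from above (horizontal distance between probe_tip and guide_mid below 0.009 m and height (world z) of probe_tip between 0.06 and 0.155 m), for 0.1 s.
At the end, for the whole second after the job is handed in: The gripper holds the probe still: collar 4 to 17 mm above the sleeve's rim, rod axis within 3.5 mm of the bore's axis at mid bore and within 0.07 rad of vertical, not touching the stirrer stand; round-headed rod, jar, flask and funnel within 20 mm of where they stood (horizontal distance between probe_mid and guide_mid below 0.0035 m and angle between probe's own z axis and vertical below 0.07 rad and z of probe in the frame of guide_top between 0.004 and 0.017 m and contact force between probe and stirrer below 0.2 N and contact force between the fingers and probe above 0.5 N and linear speed of probe below 0.02 m/s and not (distance of stir_rod from where it was at the start of the episode above 0.02 m) and not (distance of sample_jar from where it was at the start of the episode above 0.02 m) and not (distance of flask from where it was at the start of the episode above 0.02 m) and not (distance of funnel from where it was at the start of the episode above 0.02 m)); the arm keeps its last pose, push and grip.
It fails at once if the probe touches the sleeve, beaker or any part of the stirrer stand (over 0.3 N) (contact force between probe and stirrer above 0.3 N).
It fails at once if the stir rod is moved more than 20 mm (distance of stir_rod from where it was at the start of the episode above 0.02 m).
It fails at once if the sample jar is moved more than 20 mm (distance of sample_jar from where it was at the start of the episode above 0.02 m).
It fails at once if the flask is moved more than 20 mm (distance of flask from where it was at the start of the episode above 0.02 m).
It fails at once if the funnel is moved more than 20 mm (distance of funnel from where it was at the start of the episode above 0.02 m).
It also fails if it takes over 61 s, if anything falls off the work surface, if the arm or the gripper's body presses on something with over 40 N, if the wrist force passes 120 N, or if a joint passes its speed limit or range.

ROBOT

A 7-joint arm with a two-finger parallel gripper is mounted at the origin on the work surface. World frame = base frame: x ahead of the robot, y to its left, z up, the work surface at z = 0. Lengths are in mm, angles in rad, forces in N, time in s.
With the tool pointing down it reaches from about 400 to 900 mm from the base axis. Payload 5.6 kg.
Tool frame: the origin (TCP) lies midway between the tips of the shut fingers; the grasp point (between the pads) lies 19 mm behind it; x points along the fingers, y is the direction in which the jaws open and shut, and the axes are right-handed (so a half turn about x gives the same grasp; the last joint's range is limited). The gripper opens to 92 mm and grips with 3 to 60 N. Pads are 20 mm wide; open, the fingers measure 128 mm over their backs; the gripper's body (75 mm by 189 mm) begins 69 mm behind the grasp point.
Start: joints at [1.215, 0.468, -0.012, 1.603, 0.006, 1.071, -0.056], TCP at [199.979, -618.48, 214.592] pointing down, gripper open.
Joint ranges: [-2.53, 2.53], [-0.31, 2.02], [-1.57, 1.55], [0.28, 2.44], [-1.29, 4.43], [0.15, 1.84], [-2.92, 2.92]. Speed limits (rad/s): [2.57, 2.57, 3.14, 3.14, 3.14, 3.14, 3.14].

INTERFACE

Orientations are given as a rotation vector (axis times angle).
In Python, from plant import env gives the robot as it stands. The module is installed in compiled form; this text tells all that it offers.
- The arm moves only by the tool jog_arm, never from a script. Its argument "motion" is one flat list of numbers, 4 for each row, row after row: the shift along the world's x, y, z in mm, then the turn about the world's z in degrees. In form: [tx, ty, tz, twist, tx, ty, tz, twist, ...]. A call has 1 to 5 rows; each row shifts and turns the commanded pose from where the row before left it; what a row does not reach is not made up. A row lasts 1/10 s, in which the tool goes at most 50 mm and 8.59 degrees, less where a joint would pass 70% of its speed; a pose out of reach is approached as far as the arm can. A call is refused whole if a number of a shift passes 50 or a number of a turn 8.59, either way. A call with a gripper value outside its range is refused whole. "grip" is the opening, from -1 (shut) to 1 (fully open), set as the call begins (left out, the last holds). The fingers move at their own pace and stop on an object; "squeeze" is the grip in N (left out, the last holds). Time passes only in rows, so rows that do not move let the fingers close. It gives the time, the measured TCP pose, the force and the opening at its end, in the units of the state.
- env.state(): the state, without advancing time (a new reading comes with each control period).
- env.grab_frame(name): name is "side" or "top"; returns (picture, depth): 400x640x3 uint8, red, green, blue; 400x640 float32, mm along the optical axis (not along the pixel's ray), 0 where there is no reading.
- env.calibration(name): a dict with "camera_matrix" (3x3 intrinsics, pixels), "extrinsics" (4x4, takes a point from camera to world coordinates). Camera axes: x right, y down, z forward; pixel columns grow to the right and rows downward; lengths in mm; the calibration is good to about 2 mm. A picture is of the moment at which its call begins. calibration takes no time and is no camera call.
- env.sign_off(): hands the job in, once; it reports no verdict.
Trained networks look in the newest picture that a camera, given by its name, has taken for a name from the list of things; names that differ only in an ending like _2 or _b are one class to them, and where a whole thing is asked for, a point or a joint stands for the part that bears it (a point fixed in the world has none). Each returns a list of dicts, best first, with "score" (0 to 1); they miss things now and then, are a little off and sometimes report something else, mostly with a low value. They report only what shows in the picture. A call takes as long as a camera call. They do not tell look-alikes from the thing itself.
- env.look_for(camera, label): "bbox" ([left, top, right, bottom] in pixels, round what is visible of it).
- env.outline_of(camera, label): "pixels" (400x640 bool, what is visible of it) and "bbox" ([left, top, right, bottom] in pixels, round what is visible of it).
- env.tip_of(camera, label): "position" ([column, row] in pixels: a listed point, or the origin of a listed thing).
The state is a dict: "time_s": time; "joints": joint angles; "qd": joint speeds; "tau": joint torques, N m; "ee_pos": TCP position; "orientation": TCP orientation; "force": force on the tool from outside, world axes, zero at the start; "ft_torque": the same for the moment, N m; "finger_gap": finger opening in mm.
Only numpy, scipy, OpenCV 4.12 (cv2) and the standard library are available. Lean on these libraries where they do the work, as an engineer would, in place of code of your own. Each camera call takes 0.05 s, during which the arm holds its last target.

## Working session

There is one attempt and no reset: what is moved stays moved. The work goes in short steps, Python scripts to look and compute and a tool call to move; the robot and the scene stay as the last step left them, time stands still between calls to the robot, and variables do not carry over. Pictures are saved under pics/ and viewed, and the job is handed in when it is done.

Besides the shell and the picture viewer there is one more tool, called after ">>>" in YAML: its name, and indented under it one key for each argument. jog_arm: Moves the arm, as the interface text tells. Its arguments: {"type":"object","properties":{"motion":{"type":"array","items":{"type":"number"}},"grip":{"type":"number"},"squeeze":{"type":"number"}},"required":["motion"]}

```bash
mkdir -p pics; cat > h.py <<'E'
import numpy as np, cv2
from plant import env
def cal(n):
    c=env.calibration(n); return np.array(c["camera_matrix"]),np.array(c["extrinsics"])
def pt(n,u,v,d):
    K,T=cal(n); p=np.array([(u-K[0,2])/K[0,0]*d,(v-K[1,2])/K[1,1]*d,d,1]); return (T@p)[:3]
def ray(n,u,v):
    K,T=cal(n); d=T[:3,:3]@np.array([(u-K[0,2])/K[0,0],(v-K[1,2])/K[1,1],1]); return T[:3,3],d
def atz(n,u,v,z):
    o,d=ray(n,u,v); return o+d*(z-o[2])/d[2]
def proj(n,P):
    K,T=cal(n); q=np.linalg.inv(T)@np.append(P,1); return (K@q[:3])[:2]/q[2]
def cloud(n,D):
    K,T=cal(n); v,u=np.mgrid[:400,:640]; p=np.stack([(u-K[0,2])/K[0,0]*D,(v-K[1,2])/K[1,1]*D,D],-1)
    return p@T[:3,:3].T+T[:3,3]
E
python3 - <<'E'
from h import *
np.set_printoptions(precision=2,suppress=True)
for n in("side","top"):
    p,d=env.grab_frame(n); cv2.imwrite(f"pics/{n}0.png",p[:,:,::-1]); np.save(f"{n}0.npy",d); np.save(f"{n}0rgb.npy",p)
    print(n,*cal(n))
    for l in("probe","stir_rod","hanger","stirrer","sample_jar","flask","funnel"):
        print(l,[(np.round(r["bbox"]),round(r["score"],2)) for r in env.look_for(n,l)][:3])
print(env.state())
E
```

```text
side [[412.95   0.   317.04]
 [  0.   412.95 205.06]
 [  0.     0.     1.  ]] [[ -0.92  -0.23   0.32 219.95]
 [ -0.39   0.49  -0.78 713.14]
 [  0.02  -0.84  -0.54 671.25]
 [  0.     0.     0.     1.  ]]
probe [(array([262., 232., 279., 296.]), 0.62)]
stir_rod [(array([239., 261., 257., 322.]), 0.73), (array([212., 243., 307., 352.]), 0.37)]
hanger [(array([215., 246., 305., 352.]), 0.8), (array([312., 162., 366., 228.]), 0.56)]
stirrer [(array([320., 125., 367., 190.]), 0.89), (array([309., 158., 369., 229.]), 0.7), (array([380., 168., 439., 234.]), 0.64)]
sample_jar [(array([340., 240., 355., 276.]), 0.95)]
flask [(array([229., 188., 254., 239.]), 0.74)]
funnel [(array([182., 241., 211., 286.]), 0.8), (array([342., 244., 354., 277.]), 0.46)]
top [[365.49   0.   319.38]
 [  0.   365.49 196.49]
 [  0.     0.     1.  ]] [[  -0.01   -1.      0.07  493.5 ]
 [  -1.      0.01   -0.01 -112.34]
 [   0.01   -0.07   -1.   1100.89]
 [   0.      0.      0.      1.  ]]
probe [(array([205., 196., 221., 207.]), 0.41)]
stir_rod []
hanger [(array([172., 181., 247., 228.]), 0.74)]
stirrer [(array([348., 246., 403., 300.]), 0.87), (array([401., 149., 452., 213.]), 0.85), (array([413., 223., 468., 280.]), 0.64)]
sample_jar []
flask [(array([285., 118., 312., 143.]), 0.73)]
funnel [(array([222., 126., 240., 147.]), 0.59)]
{'time_s': 0.8, 'joints': array([ 1.22,  0.47, -0.01,  1.6 ,  0.01,  1.07, -0.06]), 'qd': array([ 0.,  0., -0., -0., -0., -0., -0.]), 'tau': array([  0.  , -52.04,  -0.01, -24.4 ,  -0.06,   0.01,  -0.  ]), 'ee_pos': array([ 199.99, -618.49,  214.62]), 'orientation': array([ 2.05,  0.32, -2.05]), 'force': array([ 0.01, -0.6 , -0.25]), 'ft_torque': array([ 0.  ,  0.01, -0.01]), 'finger_gap': 92.24210190874231}
```

```bash
python3 - <<'E'
import cv2
a=cv2.imread("pics/side0.png");cv2.imwrite("pics/side0c.png",cv2.resize(a[110:370,170:470],None,fx=2.6,fy=2.3,interpolation=2)[:598])
a=cv2.imread("pics/top0.png");cv2.imwrite("pics/top0c.png",cv2.resize(a[100:320,160:480],None,fx=2.5,fy=2.5,interpolation=2))
E
```

```text
(no output)
```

View pics/side0.png

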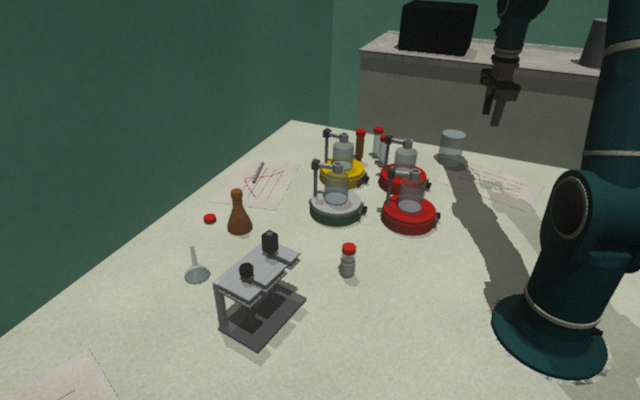

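View pics/top0.png

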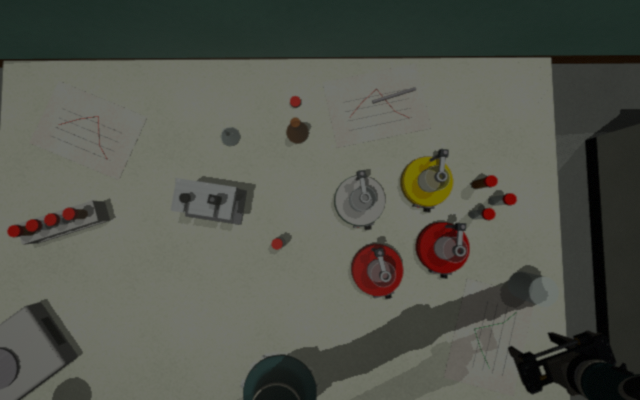

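```bash
sleep 1
```

```text
(no output)
```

View pics/side0c.png

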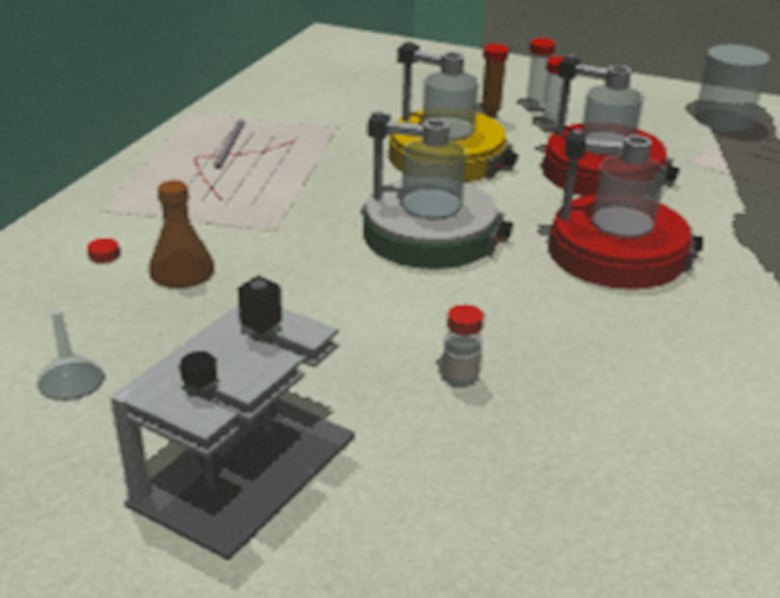

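View pics/top0c.png

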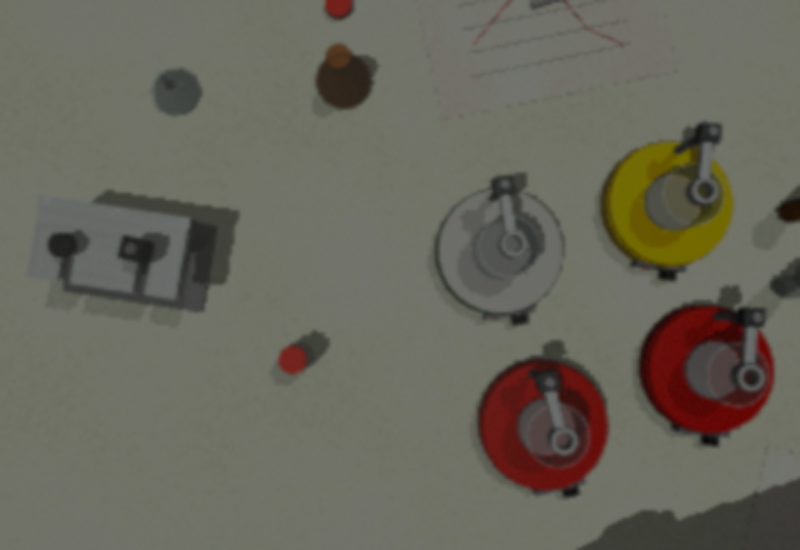

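```bash
python3 - <<'E'
from h import *
np.set_printoptions(precision=1,suppress=True)
from scipy.spatial.transform import Rotation as R
print(R.from_rotvec(env.state()["orientation"]).as_matrix())
for n in("side","top"):
    d=np.load(f"{n}0.npy");rgb=np.load(f"{n}0rgb.npy").astype(int);P=cloud(n,d);P[d==0]=np.nan
    np.save(f"{n}P.npy",P)
    dark=rgb.max(2)<60
    # hanger region
    m=(P[...,0]>350)&(P[...,0]<700)&(P[...,1]>100)&(P[...,1]<350)
    z=P[...,2]
    for lo,hi,l in((170,200,"sq top"),(155,170,"round top"),(123,140,"plate")):
        k=m&(z>lo)&(z<hi); q=P[k]
        if len(q): 
            v,u=np.nonzero(k)
            print(n,l,len(q),q.mean(0),q.min(0),q.max(0),"uv",u.min(),u.max(),v.min(),v.max())
            if l=="plate" or n=="top": print(cv2.minAreaRect(q[:,:2].astype(np.float32)), np.median(q[:,2]))
    # sleeve
    m=(z>130)&(z<175)&(P[...,0]>380)&(P[...,0]<620)&(P[...,1]<-120)&(P[...,1]>-350)
    v,u=np.nonzero(m); print(n,"stirrer arm",len(u)); q=P[m]
    if len(u): print(u.min(),u.max(),v.min(),v.max(),q.mean(0))
    for l in("guide_top","guide_mid","slot_mouths","probe","probe_mid","probe_tip","stirrer","hanger","stir_rod"):
        env.grab_frame(n) if l=="guide_top" else 0
        print(l,[(r["position"],round(r["score"],2)) for r in env.tip_of(n,l)][:4])
E
```

```text
[[ 0.   0.3 -1. ]
 [-0.  -1.  -0.3]
 [-1.   0.   0. ]]
side sq top 179 [548.6 153.2 181. ] [537.  135.9 170.1] [564.2 163.8 188.1] uv 262 278 230 245
side round top 232 [551.9 199.3 162.1] [536.9 139.7 155.2] [570.  242.1 170. ] uv 240 278 240 274
side plate 2098 [554.8 201.3 130.7] [500.2 108.  123.6] [612.6 273.9 139.1] uv 213 300 243 302
((556.6322631835938, 188.7096405029297), (164.64453125, 90.25218200683594), 80.7913589477539) 130.82888421536626
side stirrer arm 395
313 403 159 179 [ 519.4 -242.6  150.8]
guide_top [([344.4, 131.3], 0.95), ([338.0, 165.2], 0.87), ([409.5, 138.6], 0.82), ([414.7, 168.7], 0.75)]
guide_mid [([343.3, 136.2], 0.94), ([414.0, 172.0], 0.88), ([405.4, 140.9], 0.72), ([337.8, 170.8], 0.59)]
slot_mouths [([276.9, 281.6], 0.69)]
probe [([269.0, 261.1], 0.91)]
probe_mid [([269.7, 268.2], 0.73)]
probe_tip [([274.2, 296.3], 0.83)]
stirrer [([343.5, 175.0], 0.9), ([335.4, 208.2], 0.83), ([405.5, 220.1], 0.76), ([398.8, 183.4], 0.73)]
hanger [([261.6, 313.0], 0.62)]
stir_rod [([249.3, 283.5], 0.57)]
top sq top 100 [552.5 147.  183.8] [540.3 134.8 171.4] [565.6 
[... 414 characters left out ...]
123.3] [613.7 273.1 135.8] uv 171 236 178 219
((558.1718139648438, 188.0060272216797), (165.11734008789062, 87.78687286376953), 80.69931030273438) 130.17010124425826
top stirrer arm 320
357 384 173 265 [ 511.7 -249.8  155.3]
guide_top [([363.0, 197.0], 0.87), ([438.9, 175.7], 0.8), ([386.3, 279.1], 0.74), ([460.8, 253.3], 0.62)]
guide_mid [([380.3, 275.4], 0.91), ([441.0, 175.5], 0.81), ([454.5, 246.2], 0.8), ([363.7, 198.2], 0.78)]
slot_mouths [([201.9, 212.7], 0.98)]
probe [([218.1, 201.3], 0.47)]
probe_mid []
probe_tip []
stirrer [([439.2, 246.1], 0.96), ([358.2, 198.7], 0.93), ([364.6, 196.3], 0.72), ([372.4, 268.4], 0.63)]
hanger [([217.5, 204.2], 0.7)]
stir_rod [([189.1, 198.7], 0.39)]
```

```bash
python3 - <<'E'
import cv2,numpy as np
def c(n,x0,x1,y0,y1,f,o):
    a=np.load(f"{n}0rgb.npy")[y0:y1,x0:x1,::-1]; a=cv2.convertScaleAbs(a,alpha=1.8); cv2.imwrite(o,cv2.resize(a,None,fx=f,fy=f,interpolation=0))
c("top",165,255,170,232,8,"pics/th.png")
c("top",330,390,165,230,9,"pics/ts.png")
c("side",305,370,150,232,7,"pics/ss.png")
c("side",205,315,225,300,7,"pics/sh.png")
E
```

```text
(no output)
```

View pics/th.png

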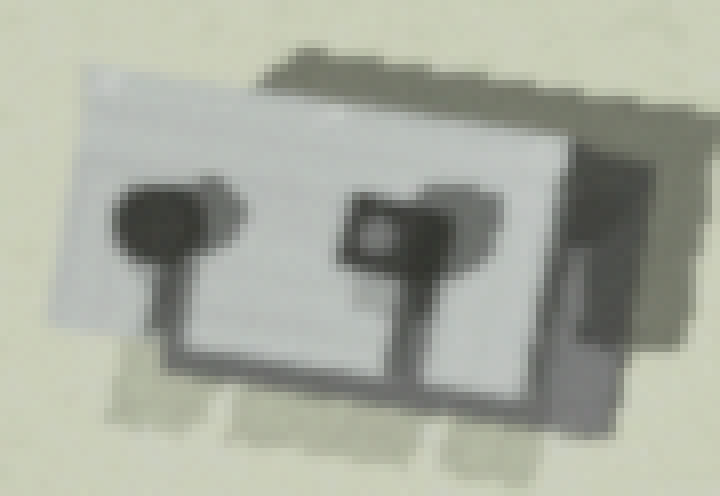

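View pics/ts.png

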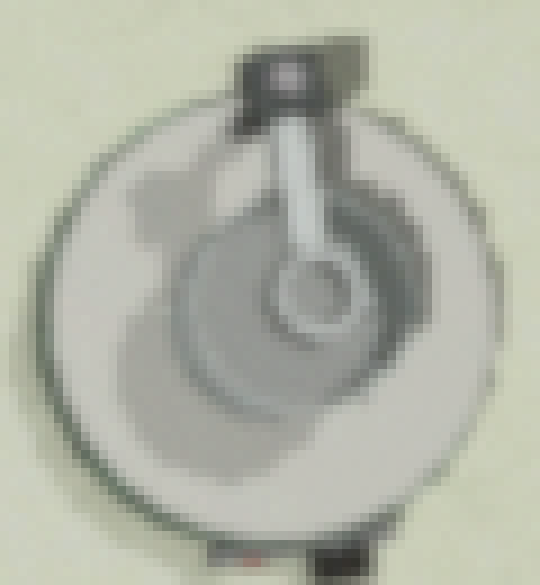

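View pics/ss.png

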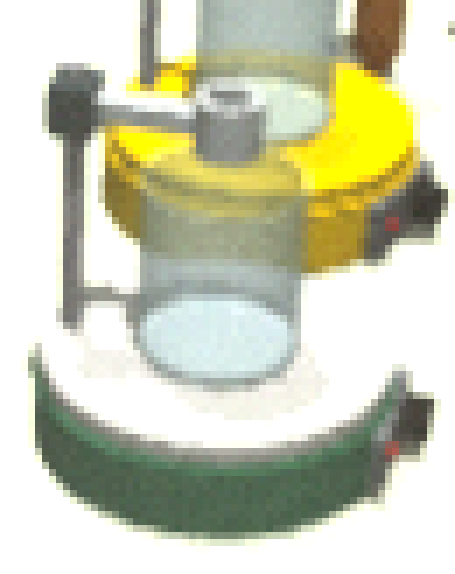

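View pics/sh.png

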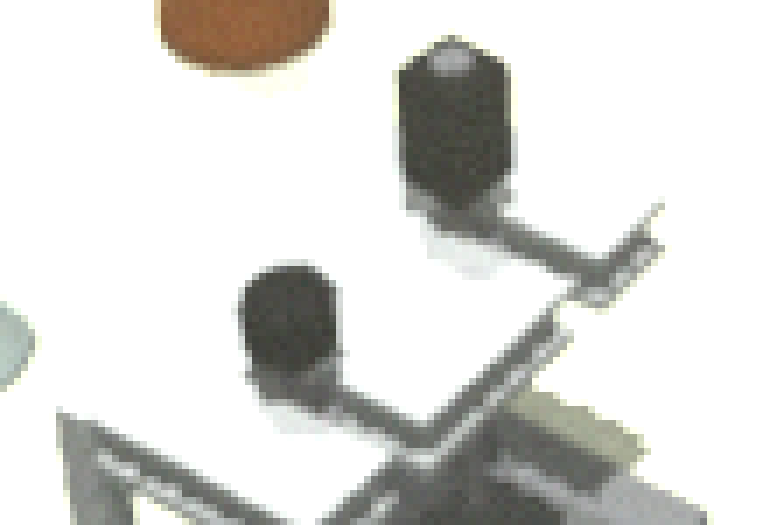

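```bash
cat > fit.py <<'E'
from h import *
from scipy.optimize import minimize
def headpts(cx,cy,zb,yaw,w=24,h=40,tilt=(0,0)):
    c,s=np.cos(yaw),np.sin(yaw);o=[]
    for z in(0,h):
        for a,b in((-1,-1),(1,-1),(1,1),(-1,1)):
            x,y=a*w/2,b*w/2;o.append((cx+c*x-s*y,cy+s*x+c*y,zb+z))
    return np.array(o)
def hull(n,pts,S=8):
    uv=np.array([proj(n,p) for p in pts]); return cv2.convexHull(((uv+.5)*S).astype(np.float32))
def sil(n,pts,box,S=8):
    x0,x1,y0,y1=box; m=np.zeros(((y1-y0)*S,(x1-x0)*S),np.uint8)
    h=hull(n,pts,S)-np.array([x0*S,y0*S]); cv2.fillConvexPoly(m,np.round(h).astype(int).reshape(-1,2),255)
    return cv2.resize(m,(x1-x0,y1-y0),interpolation=cv2.INTER_AREA)/255.
E
python3 - <<'E'
from fit import *
np.set_printoptions(precision=1,suppress=True)
print("dot",atz("top",212.2,199.4,185),atz("side",269.3,233.6,185))
print("sleeve",atz("top",365.9,197.4,160),atz("side",338.1,163.9,160))
for n,uvs in(("top",[(212.2,199.4),(365.9,197.4)]),):
    pass
def tri(a,b):
    o1,d1=ray("top",*a);o2,d2=ray("side",*b)
    A=np.stack([d1,-d2],1);t=np.linalg.lstsq(A,o2-o1,rcond=None)[0]
    return (o1+d1*t[0]+o2+d2*t[1])/2, np.linalg.norm(o1+d1*t[0]-o2-d2*t[1])
print("tri head",tri((212.2,199.4),(269.3,233.6)),"tri sleeve",tri((365.9,197.4),(338.1,163.9)))
for n,box in(("side",(258,284,226,252)),("top",(200,226,188,210))):
    x0,x1,y0,y1=box
    g=np.load(f"{n}0rgb.npy").astype(float).mean(2)[y0:y1,x0:x1]
    print(n);print(g.astype(int))
E
```

```text
dot [551.8 148.1 185. ] [552.6 146.9 185. ]
sleeve [ 554.8 -240.7  160. ] [ 551.5 -238.   160. ]
tri head (array([551.9, 147.9, 185.9]), np.float64(0.19269736771075752)) tri sleeve (array([ 553.9, -241.4,  158. ]), np.float64(2.193884669644068))
side
[[174 175 177 177 176 174 174 175 174 177 174 173 175 175 178 176 176 175
  173 173 173 173 175 175 171 178]
 [175 173 175 178 176 173 178 177 177 180 179 177 178 176 174 173 170 172
  174 175 175 175 173 174 174 175]
 [177 173 174 175 176 177 178 177 178 178 175 175 174 176 173 174 175 174
  179 179 176 175 174 171 178 174]
 [174 174 176 176 177 177 179 178 176 175 162 144 160 173 176 174 175 178
  178 178 178 176 174 174 178 174]
 [171 174 175 177 177 182 177 177 161 141 111  76 109 139 161 176 174 175
  177 175 175 175 174 179 178 177]
 [173 170 174 178 179 178 175 162 120  63  61  71  66  68 106 141 161 178
  177 176 172 177 177 179 179 177]
 [177 174 177 176 177 166 139 109  75  72  88  92  92  82  62  62 107 143
  162 176 171 175 176 177 177 178]
 [178 174 175 174 163 116  61  41  70  95  95  92  97  93  72  40  43  60
  106 155 17
[... 3688 characters left out ...]
32  29  29
   27  31  42  56  63  71  81  96]
 [103 104 104 104 105 104 104 100  95  85  78  71  66  57  47  37  31  29
   31  38  56  70  80  94 100 103]
 [103 103 103 104 103 104 103 103 100  93  89  86  84  81  71  48  37  34
   34  53  79  93  99 103 105 106]
 [104 105 104 104 104 104 104 104 100  93  89  89  89  85  72  51  39  37
   41  61  88 100 104 106 105 106]
 [105 104 105 105 105 106 105 105 101  93  90  89  89  85  70  52  40  37
   44  68  94 103 105 106 106 105]
 [104 104 104 104 104 105 105 105 102  96  94  93  90  83  65  50  42  39
   50  75  98 104 105 106 105 105]
 [103 103 103 104 104 105 105 105 104 103 102 100  95  85  63  49  45  46
   58  83 100 104 106 105 105 105]]
```

```bash
python3 - <<'E'
from fit import *
np.set_printoptions(precision=2,suppress=True)
def tgt(n,box,bg,fg):
    x0,x1,y0,y1=box; g=np.load(f"{n}0rgb.npy").astype(float).mean(2)[y0:y1,x0:x1]
    return np.clip((bg-g)/(bg-fg),0,1)
bs=(258,284,226,249); ts=tgt("side",bs,176,40)
ts[6:11,7:16]=np.where(ts[6:11,7:16]>.4,1,ts[6:11,7:16])
ts[17:,:3]=0; ts[17:,21:]=0; ts=np.where(ts<.14,0,ts)
bt=(200,226,188,206); tt=tgt("top",bt,104,36); 
tt[8:15,9:16]=1; W=np.ones_like(tt); W[:,19:]=0; W[:9,14:]=0;W[14:,:]=0
def cost(p,which):
    c=0
    if "s" in which: c+=((sil("side",headpts(p[0],p[1],p[4],p[2]),bs)-ts)**2).sum()
    if "t" in which: c+=(W*(sil("top",headpts(p[0]+p[5],p[1]+p[6],p[4],p[2]),bt)-tt)**2).sum()
    return c
for which in("s","t","st"):
  for y0 in(-.45,-.15,.15):
    x0=np.array([552,148,y0,0,145,0,0.]);
    f=lambda q:cost([q[0],q[1],q[2],0,145,0 if which!="st" else q[3],0 if which!="st" else q[4]],which)
    s=np.array([[552,148,y0,0,0]]+[[552+4*(i==0),148+4*(i==1),y0+.15*(i==2),3*(i==3),3*(i==4)] for i in range(5)])
    r=minimize(f,[552,148,y0,0,0],method="Nelder-Mead",options=dict(initial_simplex=s,maxiter=1500,xatol=1e-3,fatol=1e-4)); print(which,y0,r.x,r.fun)
E
```

```text
s -0.45 [552.01 149.03  -0.46  -0.42   1.8 ] 5.756215878508266
s -0.15 [552.05 149.36  -0.08  -3.76   1.04] 5.133774509803921Traceback (most recent call last):
  File "<stdin>", line 21, in <module>
    res = _minimize_neldermead(fun, x0, args, callback, bounds=bounds,
                               **options)
    fsim[j] = func(sim[j])
              ~~~~^^^^^^^^
    fx = function(np.copy(x), *(wrapper_args + args))
  File "<stdin>", line 19, in <lambda>
  File "<stdin>", line 13, in cost
  File "fit.py", line 13, in sil
    h=hull(n,pts,S)-np.array([x0*S,y0*S]); cv2.fillConvexPoly(m,np.round(h).astype(int).reshape(-1,2),255)
      ~~~~^^^^^^^^^
  File "fit.py", line 10, in hull
    uv=np.array([proj(n,p) for p in pts]); return cv2.convexHull(((uv+.5)*S).astype(np.float32))
                 ~~~~^^^^^
  File "h.py", line 12, in proj
    K,T=cal(n); q=np.linalg.inv(T)@np.append(P,1); return (K@q[:3])[:2]/q[2]
        ~~~^^^
  File "h.py", line 4, in cal
    c=env.calibration(n); return np.array(c["camera_matrix"]),np.array(c["extrinsics"])
ValueError: time passes only in moves, steps and waits
```

```bash
python3 - <<'E'
s=open('h.py').read()
s=s.replace('''def cal(n):
    c=env.calibration(n); return np.array(c["camera_matrix"]),np.array(c["extrinsics"])''','''import os
_C={}
def cal(n):
    if n not in _C:
        f=f"cal_{n}.npz"
        if not os.path.exists(f):
            c=env.calibration(n); np.savez(f,K=c["camera_matrix"],T=c["extrinsics"])
        z=np.load(f); _C[n]=(z["K"],z["T"])
    return _C[n]''')
open('h.py','w').write(s)
E
python3 - <<'E'
from fit import *
np.set_printoptions(precision=2,suppress=True)
def tgt(n,box,bg,fg):
    x0,x1,y0,y1=box; g=np.load(f"{n}0rgb.npy").astype(float).mean(2)[y0:y1,x0:x1]
    return np.clip((bg-g)/(bg-fg),0,1)
bs=(258,284,226,249); ts=tgt("side",bs,176,40)
ts[6:11,7:16]=np.where(ts[6:11,7:16]>.4,1,ts[6:11,7:16])
ts[17:,:3]=0; ts[17:,21:]=0; ts=np.where(ts<.14,0,ts)
bt=(200,226,188,206); tt=tgt("top",bt,104,36); 
tt[8:15,9:16]=1; W=np.ones_like(tt); W[:,19:]=0; W[:8,14:]=0;W[17:,:]=0;W[14:,:12]=0
W[14:16,:12]=1
for n,box,t,w in(("side",bs,ts,np.ones_like(ts)),("top",bt,tt,W)):
  for yd in range(-32,16,4):
    y=np.radians(yd)
    f=lambda q:(w*(cv2.GaussianBlur(sil(n,headpts(q[0],q[1],145,y),box),(3,3),.6 if n=="top" else .3)-t)**2).sum()
    r=minimize(f,[552,148],method="Nelder-Mead",options=dict(initial_simplex=[[552,148],[555,148],[552,151]],maxiter=120)); print(n,yd,r.x,round(r.fun,2))
E
```

```text
side -32 [551.53 149.67] 5.7
side -28 [551.69 149.71] 5.5
side -24 [551.76 149.64] 5.58
side -20 [552.07 149.3 ] 5.68
side -16 [551.81 149.73] 5.95
side -12 [551.96 149.37] 5.51
side -8 [551.79 149.32] 5.28
side -4 [551.76 149.43] 4.64
side 0 [551.75 149.45] 5.03
side 4 [551.62 150.06] 5.54
side 8 [551.38 150.16] 6.92
side 12 [551.29 150.34] 9.59
top -32 [551.66 148.33] 2.78
top -28 [552.   148.36] 2.06
top -24 [551.95 148.17] 1.42
top -20 [552.42 148.29] 0.75
top -16 [552.61 148.01] 0.36
top -12 [552.68 148.11] 0.29
top -8 [552.81 148.02] 0.48
top -4 [552.99 147.89] 0.84
top 0 [553.1  147.49] 1.36
top 4 [553.38 147.94] 1.81
top 8 [553.06 147.83] 2.24
top 12 [553.07 147.84] 2.74
```

```bash
python3 - <<'E'
from h import *
np.set_printoptions(precision=1,suppress=True)
g=np.load("side0rgb.npy").astype(float).mean(2)
a=np.clip((176-g)/(176-45),0,1)
# top edge height per column: row of alpha=.5 crossing from above
pts=[]
for u in range(262,278):
    col=a[224:240,u]; i=np.argmax(col>.5); r=224+i-1+(.5-col[i-1])/(col[i]-col[i-1]); pts.append((u,r))
pts=np.array(pts);print(pts.T)
W=np.array([atz("side",u,v,185) for u,v in pts])[:,:2]
for lo,hi in((263,268),(270,276)):
    k=(pts[:,0]>=lo)&(pts[:,0]<=hi);q=W[k];d=np.linalg.svd(q-q.mean(0))[2][0];print(np.degrees(np.arctan2(d[1],d[0])),q.mean(0))
E
```

```text
[[262.  263.  264.  265.  266.  267.  268.  269.  270.  271.  272.  273.
  274.  275.  276.  277. ]
 [234.  233.1 232.4 232.  231.2 230.4 230.  229.5 230.  230.4 230.9 231.4
  231.9 232.4 232.9 234.1]]
-105.9480307655567 [562.7 143.9]
165.974777016702 [549.4 137.5]
```

```bash
python3 - <<'E'
from h import *
np.set_printoptions(precision=1,suppress=True)
from scipy.spatial.transform import Rotation as R
M=R.from_rotvec(env.state()["orientation"]).as_matrix();print(np.degrees(np.arctan2(M[1,1],M[0,1])),M[:,0])
for n,b in(("top",(358,374,189,206)),("side",(330,347,157,180))):
    x0,x1,y0,y1=b
    print(n,x0,y0);print(np.load(f"{n}0rgb.npy").astype(float).mean(2)[y0:y1,x0:x1].astype(int));print(np.load(f"{n}P.npy")[y0:y1,x0:x1,2].astype(int))
E
```

```text
-72.08013588578542 [-0. -0. -1.]
top 358 189
[[ 76  76  75  78 102 109 108  97  68  55  56  58  62  66  69  65]
 [ 81  81  77  78  98 109 108  99  73  58  55  55  56  61  67  67]
 [ 83  82  79  78  94 105 106 100  82  68  63  57  56  56  61  67]
 [ 83  82  79  76  84  96 102  98  89  84  78  64  56  55  57  64]
 [ 83  81  79  74  82  93  96  93  92  93  89  74  60  54  56  61]
 [ 83  79  74  80  88  85  80  72  70  81  92  87  67  56  55  57]
 [ 82  76  74  89  90  84  80  74  66  66  81  91  75  59  54  55]
 [ 79  73  75  90  85  82  82  80  75  65  72  91  85  63  54  54]
 [ 78  71  79  92  87  83  83  82  79  70  70  89  90  71  56  54]
 [ 78  69  78  93  89  84  82  82  81  73  71  91  92  78  60  54]
 [ 78  68  71  90  90  85  84  81  77  73  79  91  84  73  60  54]
 [ 81  74  66  77  88  92  89  85  79  82  92  90  80  74  64  55]
 [ 82  78  68  67  80  92  95  95  94  94  91  84  82  78  63  54]
 [ 83  81  78  71  70  73  79  87  87  88  86  82  81  75  58  53]
 [ 83  83  82  80  76  72  71  77  82  83  83  83  78  70  58  58]
 [ 82  83  82  82  82  80  79  81  82  83  82  81 
[... 10742 characters left out ...]
      98                   96
                    97                   98                   96
                    99                  100                   98
                    98                  100                  103
                   103                  106]
 [                  97                   94                   95
                    93                   93                   93
                    94                   93                   94
                    94                   95                   96
                    98                   97                  100
                    99                  103]]<stdin>:7: RuntimeWarning: invalid value encountered in cast
```

>>> jog_arm:
  motion: [17.6,38.3,10,-1.57,17.6,38.3,10,-1.57,17.6,38.3,10,-1.57,17.6,38.3,10,-1.57,17.6,38.3,10,-1.57]
  grip: 0.15

```text
time_s: 2.3
ee_pos: [288.5, -425.4, 265.1]
orientation: [2.13, 0.186, -2.13]
force: [0.3, 0.2, 0.5]
finger_gap: 54.5
```

```bash
python3 - <<'E'
from h import *
np.set_printoptions(precision=1,suppress=True)
print(atz("top",365,197,160),atz("side",337.5,163.7,160))
print(atz("top",211.7,198.9,185),atz("side",268.8,233.1,185))
for n in("top","side"):
    P=np.load(f"{n}P.npy").reshape(-1,3);k=(P[:,2]>156)&(P[:,2]<163)&(np.hypot(P[:,0]-553.5,P[:,1]+239)<18)
    q=P[k];print(n,k.sum(),q.mean(0),q.min(0),q.max(0),cv2.minEnclosingCircle(q[:,:2].astype(np.float32)))
E
```

```text
[ 555.8 -238.4  160. ] [ 553.4 -238.4  160. ]
[553.1 149.4 185. ] [554.3 145.8 185. ]
top 50 [ 556.1 -239.4  159. ] [ 542.9 -251.6  156.1] [ 569.  -225.6  162.8] ((555.7288818359375, -239.09417724609375), 13.561519622802734)
side 40 [ 552.9 -238.   158.5] [ 539.4 -254.4  156.1] [ 565.5 -223.2  160.8] ((554.2008056640625, -238.80624389648438), 15.975800514221191)
```

>>> jog_arm:
  motion: [17.6,38.3,0,-1.57,17.6,38.3,0,-1.57,17.6,38.3,0,-1.57,17.6,38.3,0,-1.57,17.6,38.3,0,-1.57]

```text
time_s: 2.8
ee_pos: [376.5, -233.9, 265.0]
orientation: [2.203, 0.04, -2.201]
force: [0.5, -0.5, -0.2]
finger_gap: 52.9
```

>>> jog_arm:
  motion: [17.6,38.3,0,-1.57,17.6,38.3,0,-1.57,17.6,38.3,0,-1.57,17.6,38.3,0,-1.57,17.6,38.3,0,-1.57]

```text
time_s: 3.3
ee_pos: [464.5, -42.4, 265.0]
orientation: [-2.171, 0.109, 2.17]
force: [0.2, -0.8, 0.4]
finger_gap: 52.8
```

>>> jog_arm:
  motion: [17.6,38.3,0,-1.57,17.6,38.3,0,-1.57,17.6,38.3,0,-1.57,17.6,38.3,0,-1.57,0,0,0,-1.57]

```text
time_s: 3.8
ee_pos: [535.1, 115.5, 264.7]
orientation: [-2.099, 0.237, 2.098]
force: [-0.8, 0.6, -0.0]
finger_gap: 52.3
```

>>> jog_arm:
  motion: [17.6,32.5,0,0,0,0,-30,0,0,0,0,0]

```text
time_s: 4.1
ee_pos: [549.8, 140.8, 231.4]
orientation: [-2.091, 0.25, 2.105]
force: [-0.1, -0.7, -0.0]
finger_gap: 52.4
```

```bash
python3 - <<'E'
from h import *
from scipy.spatial.transform import Rotation as R
s=env.state();M=R.from_rotvec(s["orientation"]).as_matrix();print(np.degrees(np.arctan2(M[1,1],M[0,1])),s["ee_pos"],s["joints"])
for n in("side","top"):
    p,d=env.grab_frame(n); np.save(f"{n}1.npy",d); np.save(f"{n}1rgb.npy",p)
    c=p[190:310,190:350] if n=="side" else p[160:240,160:260]
    cv2.imwrite(f"pics/{n}1.png",cv2.resize(cv2.convertScaleAbs(c[:,:,::-1],alpha=1.6),None,fx=5,fy=5,interpolation=2)[:600])
E
```

```text
-103.44411494037433 [549.75817837 140.84072582 231.39673834] [ 0.09346643  0.36949515 -0.5067155   1.76019178  0.20020342  1.07028622
 -2.28787449]
```

View pics/side1.png

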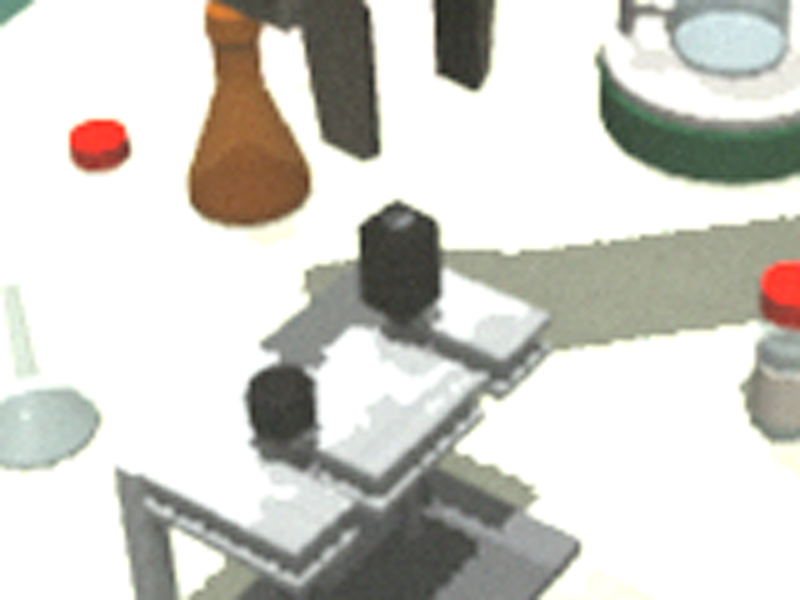

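View pics/top1.png

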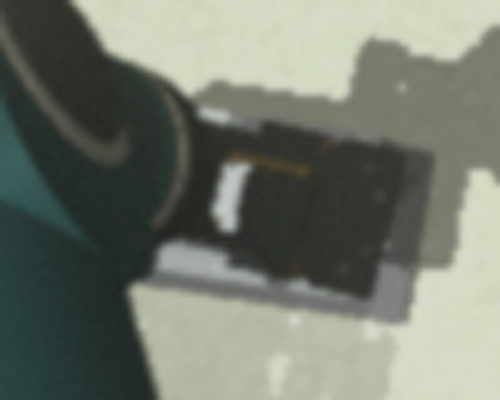

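>>> jog_arm:
  motion: [2.9,7.4,0,-0.5,0,0,-20,0,0,0,0,0,0,0,0,0]

```text
time_s: 4.6
ee_pos: [555.2, 149.0, 215.4]
orientation: [-2.092, 0.257, 2.091]
force: [-1.4, 0.4, 0.2]
finger_gap: 52.6
```

>>> jog_arm:
  motion: [-2.3,-0.8,-20,0,0,0,-20,0,0,0,-20,0,0,0,-6,0,0,0,0,0]

```text
time_s: 5.1
ee_pos: [552.7, 148.2, 148.8]
orientation: [-2.091, 0.257, 2.092]
force: [-0.9, 0.9, -0.1]
finger_gap: 52.7
```

```bash
cat > snap.py <<'E'
import sys
from h import *
from scipy.spatial.transform import Rotation as R
def snap(k,boxes,a=1.6):
    s=env.state();M=R.from_rotvec(s["orientation"]).as_matrix();print("yaw",np.degrees(np.arctan2(M[1,1],M[0,1])),"tool x",M[:,0].round(4),s["ee_pos"].round(1),s["joints"].round(2),s["finger_gap"],s["time_s"])
    for n,(x0,x1,y0,y1,f) in boxes.items():
        p,d=env.grab_frame(n); np.save(f"{n}{k}.npy",d); np.save(f"{n}{k}rgb.npy",p)
        cv2.imwrite(f"pics/{n}{k}.png",cv2.resize(cv2.convertScaleAbs(p[y0:y1,x0:x1,::-1],alpha=a),None,fx=f,fy=f,interpolation=2))
E
python3 -c "
from snap import *
snap(2,{'side':(205,325,180,300,5)})"
```

```text
yaw -103.99970131537528 tool x [-4.e-04 -1.e-04 -1.e+00] [552.7 148.2 148.8] [ 0.05  0.47 -0.48  1.83  0.27  0.91 -2.36] 52.73050575601382 5.1
```

View pics/side2.png

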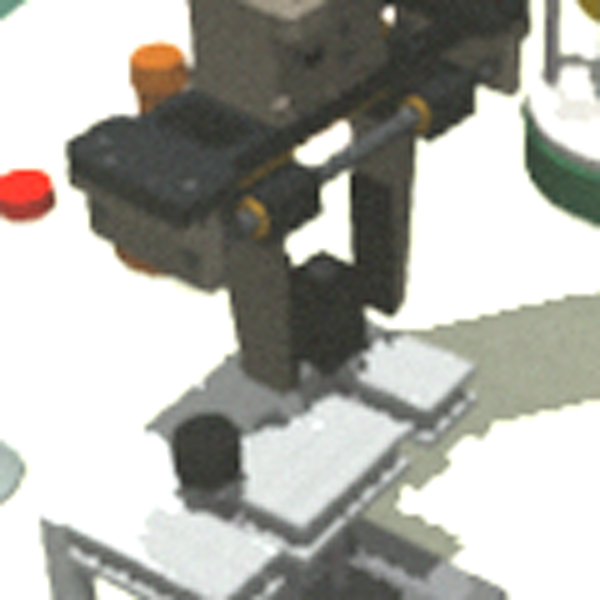

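>>> jog_arm:
  motion: [0,0,0,0,0,0,0,0,0,0,0,0,0,0,0,0,0,0,0,0]
  grip: -1
  squeeze: 30

```text
time_s: 5.65
ee_pos: [552.8, 148.4, 149.1]
orientation: [-2.092, 0.256, 2.091]
force: [0.4, -0.0, 2.7]
finger_gap: 23.8
```

>>> jog_arm:
  motion: [0,0,0,0,0,0,0,0,0,0,0,0]

```text
time_s: 5.95
ee_pos: [552.8, 148.4, 149.0]
orientation: [-2.092, 0.256, 2.091]
force: [-0.5, -0.1, 4.7]
finger_gap: 23.7
```

>>> jog_arm:
  motion: [0,0,1.5,0,0,0,1.5,0,0,0,0,0,0,0,0,0]

```text
time_s: 6.35
ee_pos: [552.4, 148.2, 151.3]
orientation: [-2.091, 0.257, 2.092]
force: [0.0, -0.4, -2.0]
finger_gap: 23.9
```

```bash
python3 -c "
from snap import *
snap(3,{'side':(205,325,180,300,5)});print(env.state()['force'],env.state()['ft_torque'])"
```

```text
yaw -103.98536335321668 tool x [-6.e-04 -1.e-04 -1.e+00] [552.4 148.2 151.3] [ 0.05  0.46 -0.48  1.83  0.26  0.91 -2.36] 23.879608150167844 6.35
[-0.93179811  0.40895095 -1.28250233] [ 0.0426129   0.04004088 -0.01925344]
```

View pics/side3.png

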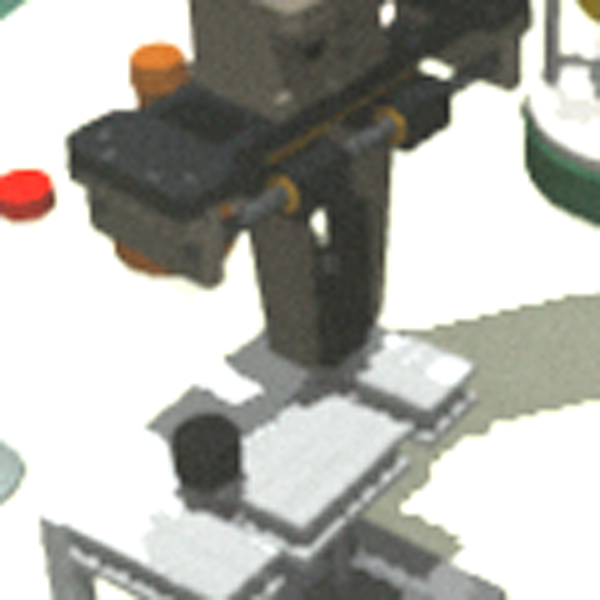

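>>> jog_arm:
  motion: [-4.9,0.8,0,0,-4.9,0.8,0,0,-4.9,0.8,0,0,-4.9,0.8,0,0]

```text
time_s: 6.8
ee_pos: [532.3, 151.7, 151.6]
orientation: [-2.092, 0.256, 2.092]
force: [0.8, 0.5, -1.0]
finger_gap: 23.7
```

>>> jog_arm:
  motion: [-5,0.8,0,0,-5,0.8,0,0,-5,0.8,0,0,-5,0.8,0,0,0,0,0,0]

```text
time_s: 7.3
ee_pos: [512.3, 154.9, 151.7]
orientation: [-2.092, 0.256, 2.092]
force: [0.3, -0.6, -1.6]
finger_gap: 23.8
```

```bash
python3 -c "
from snap import *
snap(4,{'side':(205,325,180,300,5)});print(env.state()['force'],env.state()['ft_torque'])"
```

```text
yaw -103.94242541268241 tool x [-3.e-04 -2.e-04 -1.e+00] [512.3 154.9 151.7] [ 0.05  0.41 -0.5   1.91  0.25  0.88 -2.39] 23.838462286940644 7.3
[ 0.34491847  0.56130688 -0.76353642] [ 0.02593968  0.00092812 -0.01076204]
```

View pics/side4.png

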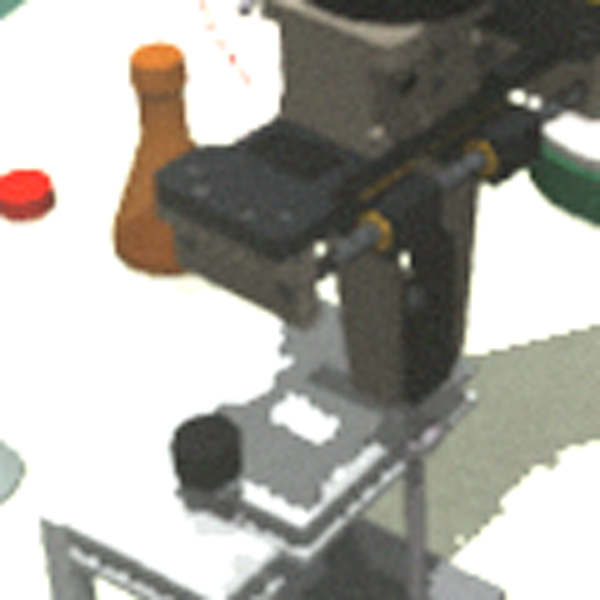

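Sliding freely. I'll continue out.

>>> jog_arm:
  motion: [-7,1.1,0,0,-7,1.1,0,0,-7,1.1,0,0,-7,1.1,0,0,-7,1.1,0,0]

```text
time_s: 7.85
ee_pos: [477.2, 160.3, 151.6]
orientation: [-2.092, 0.256, 2.092]
force: [-0.5, -0.1, 0.2]
finger_gap: 23.8
```

>>> jog_arm:
  motion: [-7,1.1,0,0,0,0,0,0,0,0,0,0,0,0,0,0]

```text
time_s: 8.25
ee_pos: [471.3, 161.2, 151.6]
orientation: [-2.092, 0.257, 2.091]
force: [0.3, 0.5, -0.6]
finger_gap: 24.0
```

```bash
python3 -c "
from snap import *
snap(5,{'side':(215,375,190,310,5)});print(env.state()['force'],env.state()['ft_torque'])"
```

```text
yaw -104.00109274576086 tool x [ 3.e-04  1.e-04 -1.e+00] [471.3 161.2 151.6] [ 0.04  0.35 -0.52  2.    0.23  0.85 -2.42] 24.017357214862937 8.25
[ 0.7407793   0.08882585 -1.08268658] [-0.0154445   0.03634977 -0.00564008]
```

View pics/side5.png

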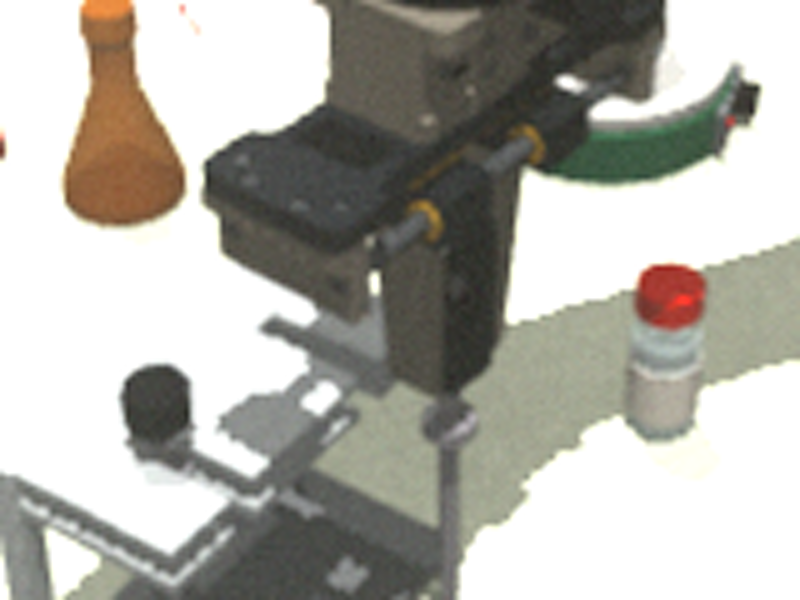

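>>> jog_arm:
  motion: [0,0,25,0,0,0,40,0,0,0,40,0,0,0,40,0,0,0,40,0]

```text
time_s: 8.8
ee_pos: [470.9, 161.2, 338.3]
orientation: [-2.092, 0.257, 2.091]
force: [-0.2, 1.4, -0.8]
finger_gap: 23.7
```

>>> jog_arm:
  motion: [0,-20,0,0,5,-30,0,0,8,-35,0,0,8,-35,0,0,8,-35,0,0]

```text
time_s: 9.3
ee_pos: [500.2, 4.8, 336.7]
orientation: [-2.092, 0.257, 2.091]
force: [0.1, -0.3, -0.2]
finger_gap: 24.0
```

>>> jog_arm:
  motion: [8,-35,0,0,8,-35,0,0,8,-35,0,0,8,-35,0,0,8,-30,0,0]

```text
time_s: 9.8
ee_pos: [540.1, -166.1, 336.4]
orientation: [-2.091, 0.259, 2.091]
force: [0.3, 0.5, -0.9]
finger_gap: 23.7
```

>>> jog_arm:
  motion: [5,-25,0,0,3,-12,0,0,0,0,0,0,0,0,0,0]

```text
time_s: 10.2
ee_pos: [548.0, -199.2, 336.4]
orientation: [-2.091, 0.254, 2.093]
force: [-0.4, 0.3, -0.6]
finger_gap: 23.7
```

```bash
python3 -c "
from snap import *
snap(6,{'side':(260,420,90,210,5),'top':(320,420,140,230,6)});print(env.state()['force'],env.state()['ft_torque'])"
```

```text
yaw -103.90680217384771 tool x [-4.0e-04  1.1e-03 -1.0e+00] [ 548.  -199.2  336.4] [ 0.53  0.28 -0.29  1.61  0.08  1.27 -1.59] 23.673811740613395 10.2
[-1.35140585  0.78118391 -0.3921332 ] [ 0.06657853 -0.03003674  0.00257815]
```

View pics/side6.png

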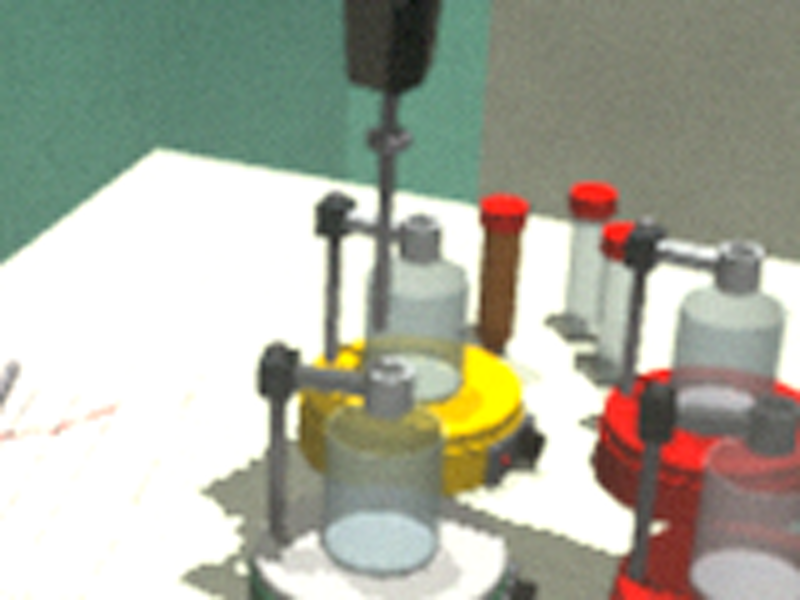

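View pics/top6.png

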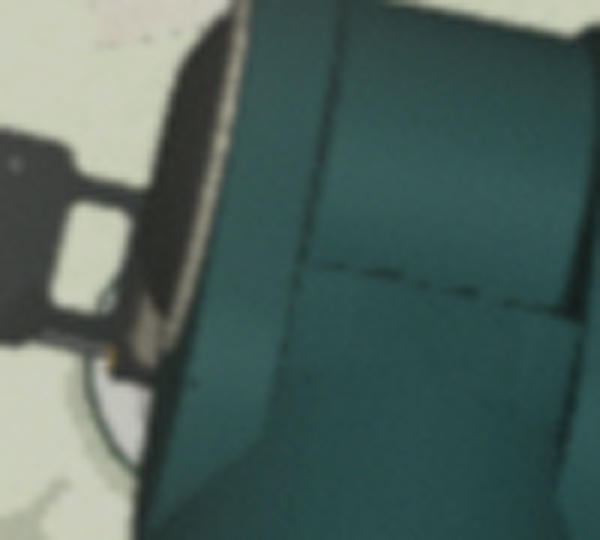

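```bash
cat > rod.py <<'E'
from h import *
np.set_printoptions(precision=2,suppress=True)
# rod centre line in side image: for each height, find the minimum-gradient pair -> use depth band
def rod(k,ee,zs=range(-90,-5,10),off=34.):
    g=np.load(f"side{k}rgb.npy").astype(float).mean(2); D=np.load(f"side{k}.npy")
    out=[]
    for z in zs:
        P=np.array([ee[0],ee[1],ee[2]-off+z]); u,v=proj("side",P); r=int(round(v))
        K,T=cal("side"); zc=(np.linalg.inv(T)@np.append(P,1))[2]
        c=np.arange(int(u)-10,int(u)+11); m=np.abs(D[r,c]-zc)<25
        if m.sum()>=2: 
            uc=c[m].mean(); out.append((z,r,uc,u-uc+(0),np.median(D[r,c[m]])-zc,m.sum()))
    return np.array(out)
E
python3 - <<'E'
from rod import *
ee=env.state()["ee_pos"]
print("z row col  (FKcol-col) depthdiff n");print(rod(6,ee))
g=np.load("side6rgb.npy").astype(int).mean(2).astype(int)
print(g[146:160,328:344])
for z in(-100,0): print(z,proj("side",[ee[0],ee[1],ee[2]-34+z]))
print("1mm in x,y ->px",proj("side",[555,-238,160])-proj("side",[554,-238,160]),proj("side",[555,-238,160])-proj("side",[555,-239,160]))
E
```

```text
z row col  (FKcol-col) depthdiff n
[[-90.   152.   336.    -1.07  -3.8    3.  ]
 [-80.   149.   336.    -0.91  -3.33   3.  ]
 [-70.   145.   336.    -0.75  -4.14   3.  ]
 [-60.   141.   337.    -1.58  -3.62   3.  ]
 [-50.   138.   337.    -1.41  -2.93   3.  ]
 [-40.   134.   337.    -1.25  -3.78   3.  ]
 [-30.   130.   337.    -1.08  -4.26   3.  ]
 [-20.   126.   337.    -0.9   -0.12   3.  ]
 [-10.   123.   337.5   -1.23  -2.29   4.  ]]
[[133 171 173 173 156 121  89  59  61  70 103 124 126 126 126 124]
 [136 169 171 173 157 116  74  59  62  77 105 126 124 125 129 127]
 [144 174 173 170 156 113  78  64  62  78 103 118 120 123 124 124]
 [146 174 173 174 151 106  76  61  65  71  91 103 111 115 116 120]
 [145 173 171 172 152 104  72  60  59  73  93 100 106 106 106 107]
 [139 171 172 170 152 111  73  60  60  73  96  99 105 107 103 107]
 [142 169 169 169 150 105  74  58  61  75  97 104 104 104 106 105]
 [147 174 169 170 150 101  73  59  61  86 105 101 103 102 102 102]
 [154 173 175 173 149 102  74  59  63  83 102 104 107 105 106 105]
 [156 173 172 172 147  99  79  62  68  86 103 104 105 102 105 106]
 [158 173 175 171 145  95  85  77  84  94 100 101 101 103 101 105]
 [154 173 168 158 137  92  87  92  94  94  97  94  96  97  99 100]
 [130 139 138 135 115  82  84  89  88  93  91  92  94  97  95  94]
 [ 75  75  87  99  90  74  77  80  85  89  87  87  92  88  89  89]]
-100 [334.77 155.63]
0 [336.45 118.72]
1mm in x,y ->px [-0.34 -0.07] [-0.13  0.15]
```

```bash
python3 - <<'E'
from rod import *
g=np.load("side6rgb.npy").astype(int);D=np.load("side6.npy")
print(D[122:156:4,330:343].astype(int));print(g[122:156:4,330:343,0]);print(g[122:156:4,330:343,1])
print(g[162:174,328:348,1]); print(D[162:174,328:348].astype(int))
E
```

```text
[[3246 3230 3219 3226 3214 3196 1013 1014 1016 1020 3222 3186 3173]
 [3249 3242 3232 3223 3235 3216 1024 1025 1021 3213 3192 3210 3190]
 [1322 1324 1737 1733 1735 1726 1025 1025 1025 1737 1735 1731 1735]
 [1315 1317 1314 1311 1311 1314 1030 1032 1031 1311 1291 1299 1304]
 [1670 1667 1664 1667 1657 1665 1040 1037 1037 1309 1302 1299 1289]
 [1631 1632 1630 1624 1634 1045 1047 1043 1047 1347 1342 1309 1301]
 [1602 1601 1595 1599 1310 1050 1050 1047 1346 1351 1354 1352 1352]
 [1567 1561 1572 1323 1310 1056 1054 1057 1293 1296 1292 1291 1286]
 [1540 1545 1541 1329 1316 1066 1059 1062 1303 1298 1300 1294 1294]]
[[ 66  67  67  66  68  55  49  49  53  61  70  67  66]
 [106  87  79  74  66  60  47  48  51  62  68  64  66]
 [ 59 135 182 179 182 135  54  55 107 161 180 179 179]
 [ 72  80  96 115 116  84  56  64 116 135 113 111  87]
 [178 177 178 176 151  87  61  65  88  89  59  66  71]
 [175 176 174 175 142  77  65  70  99 121 108  96  87]
 [178 177 161 121  87  60  62  71 102 125 125 124 125]
 [177 177 155 106  71  61  61  73  88  97 102 102 102]
 [180 178 152 101  73  61  64  83  98 100 104 1
[... 2086 characters left out ...]
1 1118 1117 1113 1114 1108 1119 1116
  1117 1324 1323 1325 1326    0]
 [1130 1132 1128 1132 1128 1126 1123 1118 1118 1117 1117 1117 1112 1118
  1122 1324 1324 1328 1325 1326]
 [1137 1134 1132 1133 1129 1128 1123 1122 1119 1116 1115 1116 1120 1125
  1127 1327 1329 1327 1328 1329]
 [1338 1337 1340 1341 1340 1129 1122 1122 1119 1122 1115 1122 1122 1123
  1126 1332 1329 1332 1329 1331]
 [1334 1335 1167 1167 1172 1132 1126 1126 1121 1122 1118 1120 1124 1127
  1124 1165 1330 1331 1329 1336]
 [1158 1161 1167 1170 1173 1133 1124 1128 1123 1120 1124 1124 1123 1124
  1128 1169 1167 1167 1331 1327]
 [1165 1163 1169 1167 1176 1176 1129 1123 1126 1126 1124 1122 1124 1128
  1170 1176 1170 1168 1164 1156]]
```

>>> jog_arm:
  motion: [4,-19,0,0,3.8,-19.7,0,0,0,0,-15,0,0,0,-10,0,0,0,0,0]

```text
time_s: 10.8
ee_pos: [554.9, -239.9, 309.6]
orientation: [-2.087, 0.256, 2.095]
force: [0.1, -0.3, -1.0]
finger_gap: 23.7
```

>>> jog_arm:
  motion: [0,0,0,0,0,0,0,0]

```text
time_s: 11.0
ee_pos: [556.2, -239.3, 312.2]
orientation: [-2.093, 0.256, 2.091]
force: [0.9, -0.1, -1.0]
finger_gap: 23.4
```

```bash
python3 - <<'E'
from snap import *
from rod import *
snap(7,{'side':(290,390,90,190,6)})
ee=env.state()["ee_pos"]; r=rod(7,ee);print(r)
for p in([553.4,-238.4,160],ee-[0,0,134]):print(proj("side",p))
D=np.load("side7.npy");print(D[150:172,328:348].astype(int))
E
```

```text
yaw -103.95735899806148 tool x [ 0. -0. -1.] [ 556.2 -239.3  312.2] [ 0.56  0.33 -0.27  1.59  0.09  1.23 -1.54] 23.384386120401803 11.0
[[-90.   154.   338.    -0.87  -4.03   3.  ]
 [-80.   151.   338.    -0.71  -3.84   3.  ]
 [-70.   147.   339.    -1.54  -3.16   3.  ]
 [-60.   144.   339.    -1.37  -3.7    3.  ]
 [-50.   140.   339.    -1.2   -6.67   3.  ]
 [-40.   137.   339.    -1.03  -3.38   3.  ]
 [-30.   133.   339.    -0.85  -4.52   3.  ]
 [-20.   129.   339.    -0.68  -4.84   3.  ]
 [-10.   126.   340.    -1.5   -3.9    3.  ]]
[337.51 163.71]
[336.96 157.29]
[[1367 1570 1571 1573 1572 1326 1312 1302 1296 1102 1097 1099 1295 1294
  1287 1294 1290 1295 1291 1290]
 [1561 1563 1561 1560 1558 1322 1316 1308 1303 1101 1100 1099 1295 1291
  1298 1297 1292 1290 1295 1292]
 [1556 1556 1552 1559 1558 1326 1310 1312 1305 1106 1099 1103 1297 1300
  1301 1294 1294 1294 1293 1295]
 [1545 1553 1549 1547 1547 1326 1315 1312 1303 1102 1101 1105 1296 1301
  1298 1299 1295 1291 1298 1293]
 [1537 1544 1534 1544 1541 1333 1317 1313 1311 1106 1105 1105 1299 1304
  1295 1297 1297 1299 1298 1303]
 
[... 1084 characters left out ...]
8 1117 1119 1141 1134 1135 1114 1119
  1121 1318 1319 1318 1321 1320]
 [1132 1127 1125 1129 1128 1124 1117 1118 1114 1118 1115 1110 1116 1117
  1119 1322 1320 1321 1323 1324]
 [1128 1130 1131 1126 1129 1127 1117 1117 1114 1116 1111 1112 1117 1118
  1120 1322 1323 1323 1323 1326]
 [1135 1133 1127 1128 1128 1124 1121 1121 1114 1118 1112 1117 1121 1124
  1122 1324 1326 1326 1327 1325]
 [1136 1133 1132 1131 1128 1127 1125 1123 1120 1116 1119 1115 1120 1117
  1122 1319 1330 1333 1326 1325]
 [1338 1338 1335 1338 1334 1128 1120 1120 1121 1122 1119 1119 1124 1125
  1125 1329 1329 1335 1329 1330]
 [1331 1329 1166 1171 1171 1127 1124 1123 1120 1122 1124 1120 1123 1126
  1125 1168 1331 1334 1332 1331]]
```

View pics/side7.png

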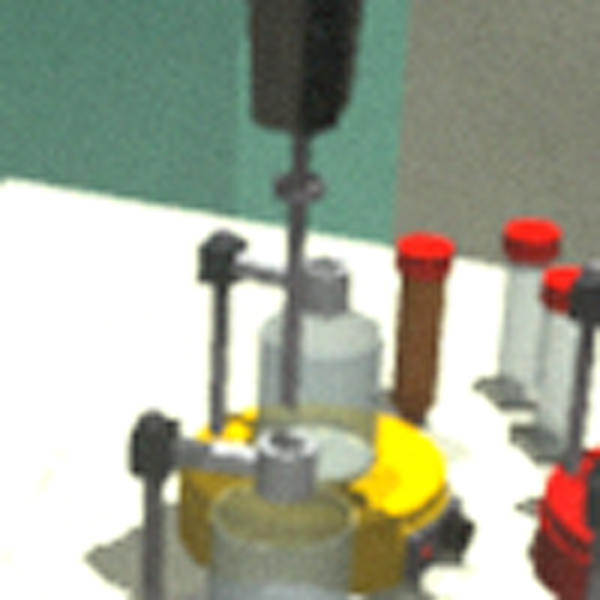

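>>> jog_arm:
  motion: [-0.2,1,-3,0,0,0,-3,0,0,0,0,0,0,0,0,0]

```text
time_s: 11.45
ee_pos: [555.5, -238.3, 305.5]
orientation: [-2.092, 0.256, 2.092]
force: [-0.2, -0.3, -0.2]
finger_gap: 23.8
```

```bash
python3 - <<'E'
from snap import *
from rod import *
snap(8,{'side':(310,370,120,190,8)})
ee=env.state()["ee_pos"]; print(rod(8,ee))
D=np.load("side8.npy");print(D[156:166,332:344].astype(int))
E
```

```text
yaw -103.9751380075607 tool x [-0. -0. -1.] [ 555.5 -238.3  305.5] [ 0.56  0.33 -0.27  1.6   0.09  1.22 -1.54] 23.759372688280354 11.45
[[-90.   156.   338.    -0.9   -1.53   3.  ]
 [-80.   153.   338.    -0.74  -4.48   3.  ]
 [-70.   150.   338.5   -1.07  -2.38   4.  ]
 [-60.   146.   339.    -1.4   -2.33   3.  ]
 [-50.   143.   339.    -1.23  -5.45   3.  ]
 [-40.   139.   339.    -1.06  -7.06   3.  ]
 [-30.   136.   339.    -0.89  -3.7    3.  ]
 [-20.   132.   339.    -0.71  -4.75   3.  ]
 [-10.   128.   340.    -1.54  -4.99   3.  ]]
[[1530 1332 1323 1315 1314 1112 1104 1110 1300 1300 1301 1307]
 [1523 1333 1325 1314 1315 1108 1106 1110 1309 1305 1301 1304]
 [1411 1336 1325 1324 1319 1110 1109 1109 1312 1303 1305 1309]
 [1406 1339 1327 1317 1321 1112 1111 1113 1311 1309 1309 1306]
 [1400 1336 1326 1325 1318 1111 1111 1116 1311 1307 1311 1311]
 [1389 1335 1329 1327 1322 1321 1318 1314 1313 1312 1317 1308]
 [1386 1340 1333 1135 1136 1133 1132    0 1128 1315 1315 1317]
 [1382 1127 1123 1130 1130 1133 1135 1132 1128 1129 1124 1316]
 [1373 1120 1121 1126 1129 1133 1138 1133 1130 1125 1121 1316]
 [1132 1123 1116 1118 1115 1136 1133 1133 1115 1117 1121 1317]]
```

View pics/side8.png

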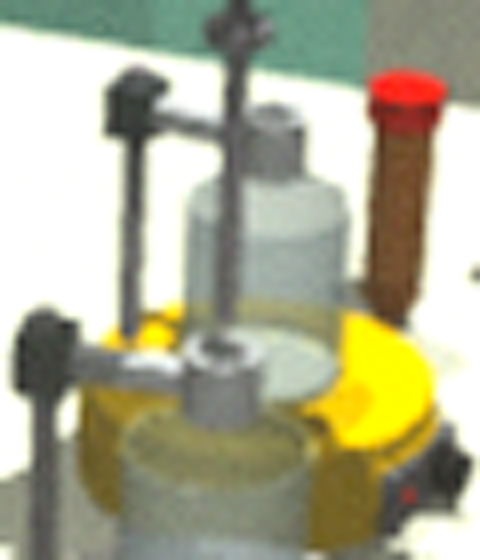

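>>> jog_arm:
  motion: [0.7,0,0,0,0,0,0,0,0,0,-4,0,0,0,-4,0,0,0,0,0]

```text
time_s: 12.0
ee_pos: [555.8, -238.3, 296.6]
orientation: [-2.09, 0.256, 2.093]
force: [-0.2, 0.7, -1.7]
finger_gap: 24.0
```

```bash
python3 - <<'E'
from snap import *
snap(9,{'side':(310,370,120,190,8)})
D=np.load("side9.npy");print(D[140:170:2,332:344].astype(int))
E
```

```text
yaw -103.98545329414698 tool x [-1.5e-03  6.0e-04 -1.0e+00] [ 555.8 -238.3  296.6] [ 0.56  0.34 -0.27  1.61  0.1   1.21 -1.55] 23.961487290275514 12.0
[[1649 1652 1641 1650 1657 1646 1083 1083 1086 1298 1296 1295]
 [1629 1633 1635 1632 1339 1338 1088 1083 1084 1303 1301 1300]
 [1613 1615 1321 1333 1340 1341 1084 1089 1090 1352 1351 1356]
 [1599 1594 1307 1340 1342 1351 1085 1094 1094 1355 1354 1354]
 [1586 1326 1311 1307 1300 1296 1089 1097 1096 1360 1359 1360]
 [1573 1323 1309 1307 1300 1096 1100 1101 1291 1290 1291 1290]
 [1558 1325 1319 1315 1309 1101 1104 1098 1297 1291 1294 1290]
 [1538 1332 1318 1312 1308 1109 1105 1102 1301 1298 1295 1299]
 [1526 1332 1325 1318 1310 1109 1107 1106 1303 1300 1301 1306]
 [1412 1332 1325 1321 1321 1111 1108 1111 1309 1300 1308 1308]
 [1397 1335 1325 1327 1320 1117 1113 1116 1313 1307 1307 1309]
 [1385 1345 1332 1134 1132 1117 1112 1120 1134 1318 1313 1311]
 [1374 1121 1118 1133 1135 1136 1137 1133 1131 1122 1118 1320]
 [1128 1129 1117    0 1113 1109 1108 1113 1114 1114 1118 1323]
 [1130 1127 1119 1121 1118 1116 1114 1116 1116 1119 1126 1321]]
```

View pics/side9.png

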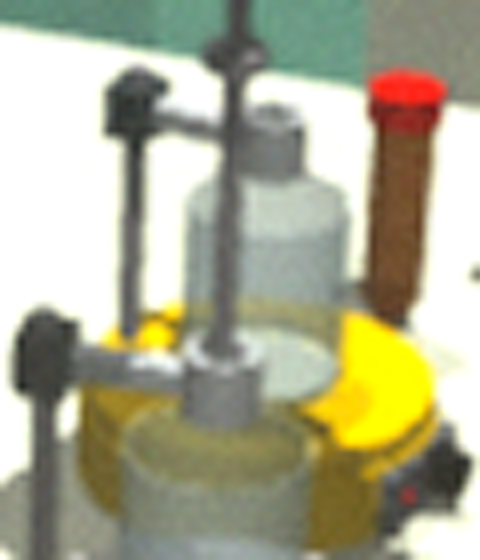

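>>> jog_arm:
  motion: [0.9,0,0,0,0,0,-3,0,0,0,-6,0,0,0,-6,0,0,0,-3,0]

```text
time_s: 12.55
ee_pos: [556.7, -238.2, 278.5]
orientation: [-2.09, 0.256, 2.093]
force: [0.5, 0.5, -1.8]
finger_gap: 23.6
```

>>> jog_arm:
  motion: [0,0,0,0,0,0,0,0]

```text
time_s: 12.75
ee_pos: [557.2, -238.4, 279.5]
orientation: [-2.092, 0.256, 2.092]
force: [1.1, -0.1, -0.3]
finger_gap: 23.8
```

```bash
python3 - <<'E'
from snap import *
snap(10,{'side':(310,370,120,190,8)})
D=np.load("side10.npy");print(D[144:170:2,332:344].astype(int));g=np.load("side10rgb.npy").astype(int)[...,1];print(g[156:172,328:348])
E
```

```text
yaw -103.97963329429642 tool x [-1.e-04  0.e+00 -1.e+00] [ 557.2 -238.4  279.5] [ 0.56  0.36 -0.27  1.63  0.1   1.17 -1.55] 23.8041360894925 12.75
[[1613 1614 1323 1334 1339 1090 1090 1090 1345 1354 1347 1346]
 [1603 1599 1309 1338 1344 1098 1094 1095 1351 1355 1351 1356]
 [1581 1318 1311 1304 1301 1099 1100 1095 1356    0 1360 1362]
 [1575 1322 1315 1310 1303 1096 1096 1098 1298 1287 1290 1286]
 [1557 1328 1311 1315 1305 1105 1099 1104 1296 1293 1294 1294]
 [1542 1329 1322 1314 1311 1106 1105 1104 1304 1301 1302 1297]
 [1522 1333 1325 1315 1315 1107 1107 1111 1300 1304 1300 1299]
 [1412 1338 1324 1323 1319 1111 1113 1117 1312 1314 1309 1304]
 [1398 1334 1329 1322 1117 1112 1111 1312 1315 1316 1314 1311]
 [1388 1338 1332 1133 1118 1117 1116 1133 1134 1311 1312 1311]
 [1373 1123 1119 1130 1124 1121 1121 1136 1135 1125 1123 1320]
 [1128 1124 1113 1115 1111 1113 1112 1112 1118 1114 1118 1318]
 [1132 1125 1122 1119 1117 1116 1114 1115 1116 1119 1124 1331]]
[[163 183 183 183 153 101  98  89  72  61  67  91 108 108 111 112 111 109
  106 103]
 [163 183 178 175 148 102  94  84  67  64  73  9
[... 527 characters left out ...]
 134 132
  134 135]
 [144 162 151 125 114 122 132 108  82  68  72  74 111 138 137 129 133 132
  133 132]
 [139 139 149 155 124  84 114 120 103  89  95  92 112 121 107 122 132 131
  128 132]
 [ 83  89 111 124 103  68  69  79  88  99  97  90  78  76  89 118 131 132
  130 130]
 [ 83  81  83  81  71  63  75  73  80  81  81  81  77  72  93 119 129 130
  133 133]
 [ 76  79  78  78  71  62  69  72  81  83  82  79  76  72  95 126 131 133
  131 126]
 [ 77  75  79  84  74  65  75  75  78  82  80  78  75  72  93 119 114 116
  114 108]
 [ 88  93  93  93  79  65  73  79  82  80  82  80  77  73  82  95  88  97
  106  98]
 [ 93  92  96  96  78  68  71  78  78  78  79  78  76  68  80  86  82  95
  101 112]]
```

View pics/side10.png

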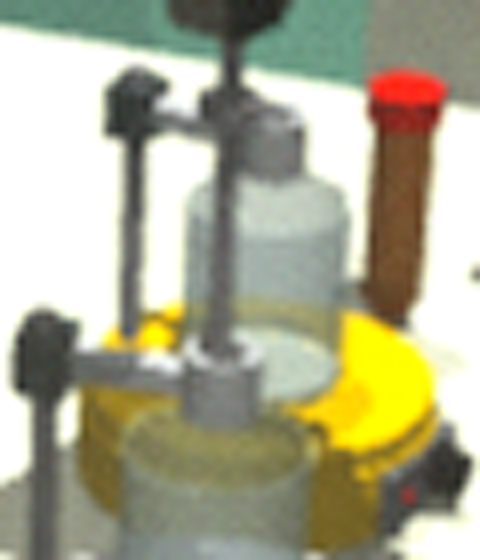

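```bash
python3 - <<'E'
from h import *
np.set_printoptions(precision=1,suppress=True)
K,T=cal("side");Ti=np.linalg.inv(T)
for k in("0","10"):
    D=np.load(f"side{k}.npy");P=cloud("side",D)
    # sleeve outer wall points: rows167-171
    q=P[166:171,333:343].reshape(-1,3)
    from scipy.optimize import least_squares
    f=lambda c:np.hypot(q[:,0]-c[0],q[:,1]-c[1])-14
    r=least_squares(f,[553,-238],loss="soft_l1",f_scale=1);print("sleeve wall fit",k,r.x,np.abs(r.fun).mean())
D=np.load("side10.npy");P=cloud("side",D)
ax=[]
for r in range(130,163):
    c=np.arange(333,343);m=np.abs(D[r,c]-np.median(D[r,337:339]))<15
    ax.append(P[r,c[m]])
q=np.concatenate(ax);print(len(q))
f=lambda c:np.hypot(q[:,0]-c[0]-c[2]*(q[:,2]-160),q[:,1]-c[1]-c[3]*(q[:,2]-160))-4
r=least_squares(f,[553,-238,0,0],loss="soft_l1",f_scale=1);print("rod fit",r.x,r.x[2:]*1000,"mrad",np.abs(r.fun).mean())
f2=lambda c:np.hypot(q[:,0]-c[0],q[:,1]-c[1])-4
print("rod vertical fit",least_squares(f2,[553,-238],loss="soft_l1",f_scale=1).x)
E
```

```text
sleeve wall fit 0 [ 552.8 -240.4] 20.94008990248064
sleeve wall fit 10 [ 552.9 -239.6] 0.9792055968980514
117
rod fit [ 554.5 -239.3   -0.     0. ] [-11.3  35.7] mrad 1.9117458634079643
rod vertical fit [ 553.7 -237. ]
```

```bash
cat > rel.py <<'E'
from h import *
from scipy.optimize import least_squares
np.set_printoptions(precision=2,suppress=True)
def rel(N=8):
    fr=[env.grab_frame("side") for _ in range(N)]
    D=np.stack([f[1] for f in fr]);D[D==0]=np.nan;D=np.nanmedian(D,0);return analyse(D)
def analyse(D):
    ee=env.state()["ee_pos"];zc=ee[2]-34
    P=cloud("side",D)
    q=P[166:171,333:343].reshape(-1,3);q=q[(np.hypot(q[:,0]-553,q[:,1]+239)<20)]
    s=least_squares(lambda c:np.hypot(q[:,0]-c[0],q[:,1]-c[1])-14,[553,-238],loss="soft_l1",f_scale=1)
    B=P[110:166,330:346].reshape(-1,3);m=(np.hypot(B[:,0]-ee[0]+2,B[:,1]-ee[1])<9)&(B[:,2]>166)&(B[:,2]<zc-6);b=B[m]
    f=lambda c:np.hypot(b[:,0]-c[0]-c[2]*(b[:,2]-160),b[:,1]-c[1]-c[3]*(b[:,2]-160))-4
    r=least_squares(f,[553,-238,0,0],loss="soft_l1",f_scale=1)
    v=least_squares(lambda c:np.hypot(b[:,0]-c[0],b[:,1]-c[1])-4,[553,-238],loss="soft_l1",f_scale=1)
    print("ee",ee,"sleeve",s.x,np.abs(s.fun).mean(),"rod tilt-fit",r.x[:2],r.x[2:]*1e3,"mrad; vertical fit",v.x,len(b),np.abs(v.fun).mean(),"rod-sleeve",v.x-s.x)
E
python3 -c "
from rel import *
rel()"
```

```text
ee [ 557.21 -238.38  279.66] sleeve [ 553.48 -240.12] 0.6107899582720899 rod tilt-fit [ 554.76 -238.8 ] [ 0.02 -6.36] mrad; vertical fit [ 554.75 -239.09] 77 0.4262986680901912 rod-sleeve [1.27 1.03]
```

>>> jog_arm:
  motion: [-0.9,-0.6,0,0,0,0,-6,0,0,0,-8,0,0,0,-8,0,0,0,-6,0]

```text
time_s: 13.7
ee_pos: [555.8, -238.8, 250.3]
orientation: [-2.09, 0.256, 2.093]
force: [0.0, 0.7, -2.1]
finger_gap: 23.4
```

>>> jog_arm:
  motion: [0,0,-2,0,0,0,0,0,0,0,0,0]

```text
time_s: 14.0
ee_pos: [556.5, -239.0, 249.8]
orientation: [-2.092, 0.257, 2.091]
force: [0.3, -0.8, -0.9]
finger_gap: 23.5
```

```bash
python3 -c "
from rel import *
rel()
from snap import *
snap(11,{'side':(310,370,120,190,8)})"
```

```text
ee [ 556.33 -239.    249.73] sleeve [ 553.08 -240.01] 0.44699589057008976 rod tilt-fit [ 553.75 -239.37] [ -0.38 -10.24] mrad; vertical fit [ 553.73 -239.64] 44 0.4675151226138458 rod-sleeve [0.65 0.37]
yaw -103.98211731706573 tool x [ 0. -0. -1.] [ 556.3 -239.   249.7] [ 0.56  0.38 -0.27  1.67  0.11  1.11 -1.56] 23.85222822876166 14.4
```

View pics/side11.png

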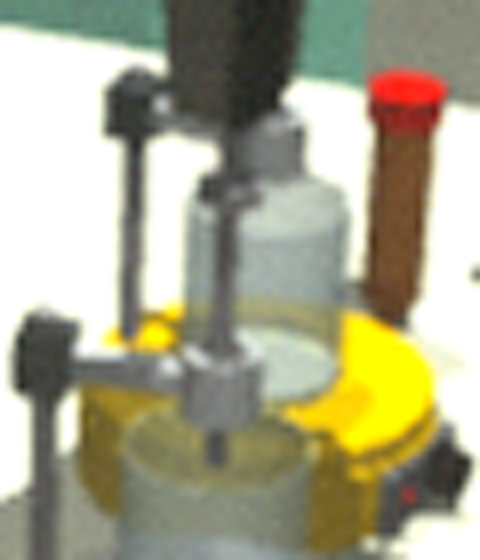

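>>> jog_arm:
  motion: [0,0,-6,0,0,0,-9,0,0,0,-9,0,0,0,-8,0,0,0,-4,0]

```text
time_s: 14.95
ee_pos: [555.7, -238.8, 212.1]
orientation: [-2.089, 0.256, 2.094]
force: [-0.7, 0.8, -1.5]
finger_gap: 23.6
```

>>> jog_arm:
  motion: [0,0,-2,0,0,0,0,0,0,0,0,0]

```text
time_s: 15.25
ee_pos: [556.5, -239.0, 211.9]
orientation: [-2.092, 0.257, 2.091]
force: [-0.9, 0.2, -1.6]
finger_gap: 23.7
```

```bash
python3 -c "
from rel import *
rel()
from snap import *
snap(12,{'side':(310,370,120,190,8)})
P=cloud('side',np.load('side12.npy'));print(P[150:170,337,2].round(1));print(np.load('side12rgb.npy')[148:170,336:340].mean((1,2)).astype(int))
ee=env.state()['ee_pos']
for z in (0,6): print(proj('side',ee+[-2.5,-1,-34+z]))"
```

```text
ee [ 556.34 -238.96  211.73] sleeve [ 553.17 -239.92] 0.49505341501649075 rod tilt-fit [ 559.43 -238.34] [-675.65 -108.19] mrad; vertical fit [ 553.58 -239.42] 5 0.4113213486727686 rod-sleeve [0.41 0.5 ]
yaw -103.98003463275751 tool x [ 0. -0. -1.] [ 556.3 -239.   211.7] [ 0.55  0.41 -0.26  1.71  0.12  1.04 -1.57] 23.521299504265638 15.65
[199.  197.7 196.4 192.8 190.7 185.6 182.4 182.8 183.6 180.9 171.9 168.4
 166.4 163.3 160.4 158.3 157.2 156.5 153.7 150.9]
[35 49 61 63 64 63 54 49 52 55 59 62 59 59 55 53 64 88 90 80 78 78]
[337.87 157.58]
[337.97 155.57]
```

View pics/side12.png

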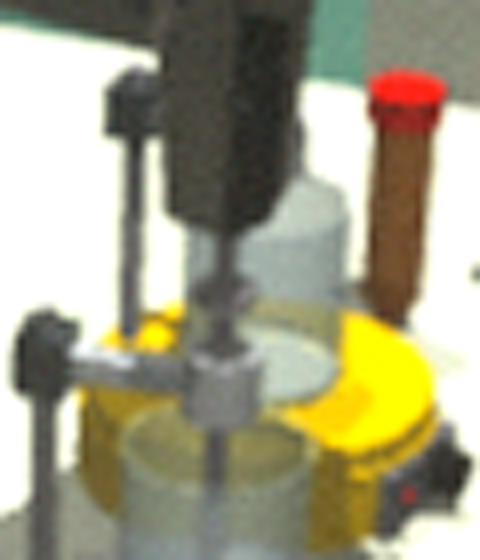

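>>> jog_arm:
  motion: [-0.2,-0.2,-3,0,0,0,-3,0,0,0,-1,0,0,0,0,0,0,0,0,0]

```text
time_s: 16.2
ee_pos: [556.1, -239.2, 204.5]
orientation: [-2.092, 0.256, 2.092]
force: [-0.3, -0.2, -0.7]
finger_gap: 23.6
```

>>> jog_arm:
  motion: [0,0,0,0,0,0,0,0,0,0,0,0,0,0,0,0,0,0,0,0]

```text
time_s: 16.7
ee_pos: [556.1, -239.1, 204.6]
orientation: [-2.092, 0.256, 2.092]
force: [0.6, -0.7, -1.2]
finger_gap: 23.7
```

```bash
python3 -c "
from snap import *
snap(13,{'side':(310,370,120,190,8)})
P=cloud('side',np.load('side13.npy'));print(P[150:170,336:339,2].round(1).T);s=env.state();print(s['qd'].round(3),s['force'])"
```

```text
yaw -103.98020946559365 tool x [-0. -0. -1.] [ 556.1 -239.1  204.6] [ 0.55  0.42 -0.26  1.71  0.12  1.02 -1.57] 23.737049429611034 16.7
[[211.5 207.9 107.1 103.3 101.2  98.2  91.8 174.7 176.4 176.7 175.3 170.
  159.7 157.3 154.1 160.6 157.8 156.1 153.3 150.6]
 [210.1 207.  196.8 193.2 188.7 187.1 184.8 182.1 178.2 176.1 176.3 173.5
  165.3 164.6 159.6 155.1 160.5 155.5 152.3 150.4]
 [208.7 206.  195.8 194.5 189.9 187.1 183.9 182.2 177.2 176.3 177.8 172.3
  166.2 162.1 159.8 159.4 159.6 155.5 153.  150.3]]
[ 0.002  0.001  0.    -0.001 -0.     0.     0.001] [-0.08987169  0.16450115 -0.75968612]
```

View pics/side13.png

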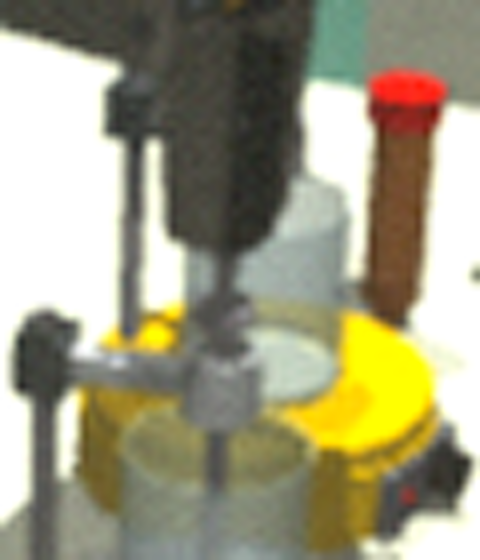

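```bash
python3 -c "
from plant import env
print(env.sign_off())"
```

```text
the job is handed in; nothing more can be done
None
```

The probe is out of the hanger and held in the grey stirrer's sleeve, and I handed the job in at about 16.7 s. The system reported no verdict, so the result below rests on my own measurements.

I gripped the square head across its flats and lifted it 2–3 mm. I slid it about 81 mm out of the slot, carried it above the stirrer and lowered it in small steps, correcting against the side camera.

**Last checks:**
- **Height:** the collar's underside is about 10 mm above the sleeve's rim, from the depth picture (collar top at about 176.5 mm).
- **Centring:** the last fit, made 7 mm higher, put the rod about 0.6 mm off the bore's axis. That fit used only 5 points; the one before it used 44 and gave about 0.7 mm. I then nudged the probe 0.2 mm in x and y towards centre and did not measure again.
- **Upright and still:** the last usable rod fit, made 45 mm above the final height, showed about 10 mrad of tilt. The tool pointed straight down and the joints were practically at rest.
- **Grip:** the gap was 23.7 mm on the 24 mm head, and the wrist force readings showed no sign of contact during the descent.

**Disagreements and gaps:**
- The two cameras differed by 2–4 mm on where the sleeve and head stand, so I relied on the rod and sleeve seen together in the side camera.
- The top camera's view of the sleeve was blocked by the arm, so there was no second view at the end.
- I did not measure the stir rod, jar, flask and funnel again. The arm stayed clear of them, and the stir rod, jar and flask showed no change in the side pictures taken up to when the probe came out.

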